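# Switch the hotplate on at its clicking knob and hold the tester pen on its test stud

## Robot

A 6-joint arm with a two-finger parallel gripper is mounted at the origin on a cart in front of the work surface, level with it; the furniture and walls round the work are solid. World frame = base frame: x ahead of the robot, y to its left, z up, the work surface at z = 0. Lengths are in m, angles in degrees, forces in N, time in s.
With the tool pointing down it reaches from about 0.35 to 0.875 m from the base axis. Payload 4.2 kg.
Tool frame: the origin (TCP) lies between the finger pads; the fingertips stand 8 mm ahead of it and the grasp point (between the pads) lies 11 mm behind it; z points along the fingers, y is the line along which they close (so a half turn about z gives the same grasp; the last joint's range is limited). The gripper opens to 87 mm and grips with 3 to 60 N. Pads are 19 mm wide; open, the fingers measure 117 mm over their backs; the gripper's body (75 mm by 190 mm) begins 51 mm behind the grasp point.
Start: joints at [92.166, 22.042, 0.453, 0, -68.411, -14.817], TCP at [0.137, 0.61, 0.193] pointing down, gripper open.
Joint ranges: [-179.83, 179.83], [-69.29, 118.12], [-61.27, 80.66], [-181.25, 117.63], [-171.15, -9.14], [-177.46, 177.46]. Speed limits (degrees/s): [159.86, 159.86, 180, 180, 180, 180].

## Interface

Orientations are given as a 3x3 rotation matrix whose columns are the frame's x, y, z axes.
In Python, from station import sense, capture, camera_model, finish_job, find_in gives the robot as it stands. The module is installed in compiled form; this text tells all that it offers.
- The arm moves only by the tool arm_command, never from a script. Its argument "motion" is a list of rows, each a list of 7 numbers: the finger opening in mm, from 0 to 87, then the shift along the tool's x, y, z in mm, then the turn, a rotation vector about the tool's x, y, z in rad. In form: [[jaw, dx, dy, dz, rx, ry, rz], ...]. A call has 1 to 8 rows; each row shifts and turns the commanded pose from where the row before left it, along the tool's axes as they then stand; what a row does not reach is not made up. A row lasts 1/10 s, in which the tool goes at most 50 mm and 8.59 degrees, less where a joint would pass 70% of its speed; a pose out of reach is approached as far as the arm can. A call with a gripper value outside its range is refused whole. The fingers move at their own pace and stop on an object; the grip force is fixed at half the most. Time passes only in rows, so rows that do not move let the fingers close. It gives the time, the measured TCP pose, the force, the opening and the grip force at its end, in the units of the state.
- sense(): the state, without advancing time (a new reading comes with each control period).
- capture(name): name is "side" or "top" or "wrist"; returns the picture (384x512x3 uint8, red, green, blue); there is no depth.
- camera_model(name): a dict with "fx", "fy", "cx", "cy" (pixels), "k1" (the pictures are not rectified: a ray, as slopes to the right and down, at radius r is drawn at 1 + k1 r^2 times it, then the intrinsics apply), "R" (3x3) and "t" (3): a world point X has camera coordinates R X + t. Camera axes: x right, y down, z forward; pixel columns grow to the right and rows downward; lengths in m; the calibration is good to about 2 mm. A picture is of the moment at which its call begins: read the wrist's pose just before it. camera_model takes no time and is no camera call; for the wrist camera it gives the pose at the moment of the call.
- finish_job(): hands the job in; it is judged then, once.
Trained networks look in the newest picture that a camera, given by its name, has taken for a name from the list of things; names that differ only in an ending like _2 or _b are one class to them, and where a whole thing is asked for, a point or a joint stands for the part that bears it (a point fixed in the world has none). Each returns a list of dicts, best first, with "p" (0 to 1); they miss things now and then, are a little off and sometimes report something else, mostly with a low value. They report only what shows in the picture. A call takes as long as a camera call.
- find_in(target, camera): "location" ([row, column] in pixels, amid what is visible of it).
The state is a dict: "time_s": time; "joints": joint angles; "joint_velocities": joint speeds; "effort": joint torques, N m; "tcp_pos": TCP position; "ee_rot": TCP orientation; "wrist_force": force on the tool from outside, world axes, zero at the start; "moment": the same for the moment, N m; "gripper_width": opening from 0.0 (shut) to 1.0 (fully open); "gripper_force": force on a finger pad.
Only numpy, scipy, OpenCV 4.12 (cv2) and the standard library are available. Lean on these libraries where they do the work, as an engineer would, in place of code of your own. Each camera call takes 0.05 s, during which the arm holds its last target. There are 200 camera calls.

## Task

Safety-check the unplugged hotplate. First turn its bar knob clockwise until it clicks past its detent and stays in the other position; then take the tester pen out of its stand and hold its sprung tip on the ring-marked metal stud of the sloping control panel, with the pen square to the panel and pressed lightly, so that the spring tip is about half pushed in. Finish while still holding the pen there, and do not knock the other things about.

Things in the scene. Friction and masses are not known exactly. Their poses are not given: they have to be found in the camera images.
- hotplate: single electric hotplate of bare metal, 260 mm wide, 300 mm deep, 92 mm high, with a round dark plate 160 mm across on top; fixed to the worktop. Origin in the middle of its underside; x points to its back, y to its left (seen from the robot), z up. Its front 100 mm is a sloping control panel
- panel: the hotplate's control panel, 106 mm up the slope by 260 mm wide, grey face, leaning 0.35 rad (20 degrees) towards the hotplate's front. Origin in the middle of its upper face, 60 mm above the worktop; x points up the slope, y to the left, z square out of the face. The knob is 60 mm left of the origin (+y), the test stud 60 mm right of it (-y); five small plain screws (9 mm) are not the stud
- knob_grip (a point): point on the axis of the black bar knob, 22 mm out from its seat, where to grip it. The knob has a round skirt 44 mm across and 8 mm high and on it a bar 44 mm long, 12 mm thick, whose top is 32 mm above the seat (grip point 10 mm below the top). x runs along the bar and turns with it, y across it, z is the knob's axis, square out of the panel
- knob (a joint): angle of the knob, rad. 0: first rest, bar straight up the slope; it turns clockwise (seen from above) to a stop at 1.2, the second rest. A sprung detent pushes it back towards 0 (about 0.13 N m at first, fading to none at 0.6); past 0.6 it clicks over and pulls itself on to 1.2 and stays
- test_spot (a point): centre of the outer face of the test stud: a plain steel disc 14 mm across standing 1.5 mm proud of the panel, inside a thin black raised ring 26 mm across (the ring is only 1.5 mm high). z points square out of the panel, x up the slope
- tester_stand: grey stand fixed to the worktop, 70 x 70 mm foot block 50 mm high, with a 44 x 44 mm collar up to 75 mm; the pen stands upright in its square socket. Origin in the middle of the underside, z up. It may be left or right of the hotplate
- pen: cordless tester pen, white square barrel 22 x 22 x 100 mm, 90 g, upright in its stand. Origin in the middle of the barrel's foot, z along the barrel away from the tip, x and y square to its flats. Below the foot: a nose 26 mm long, then the sprung tip, 14 mm. In the stand the foot is 50 mm above the worktop and the lowest 25 mm sit in the collar with 1 mm play; lift 70 mm to clear it
- pen_tip (a point): rounded end of the pen's steel tip (5 mm thick), 40 mm below the barrel's foot on the barrel's axis when the spring is out; axes as the pen's
- pen_spring (a joint): how far the tip is pushed in, m: 0 out, 0.012 fully in. Spring force 1 N at first contact, 2.5 N half in, 4 N fully in; pushing on beyond that presses hard
- jam_jar: glass jam jar, 71 mm across, 110 mm high, loose bystander on the side of the hotplate where the tester stand is not; origin in the middle of its underside, z up
- mug_tea: mug, 106 mm high, loose bystander on the right; origin in the middle of its underside, z up
- tomato: tomato, 75 mm across, loose bystander on the far left; origin under its middle
- salt_shaker: salt shaker, 44 mm across, 90 mm high, loose bystander to the right; origin in the middle of its underside, z up

How it is judged:
By the outcome, as a careful person would: the job done as asked, in the order asked, and still so for the second after the job is handed in, while the arm keeps its last pose, push and grip.
It also fails if it takes over 48 s, if anything falls off the work surface, if the arm or the gripper's body presses on something with over 40 N, if the wrist force passes 120 N, or if a joint passes its speed limit or range.

## Working session

There is one attempt and no reset: what is moved stays moved. The work goes in short steps, Python scripts to look and compute and a tool call to move; the robot and the scene stay as the last step left them, time stands still between calls to the robot, and variables do not carry over. Pictures are saved under pics/ and viewed, at most 10 in all, crops included, and the job is handed in when it is done.

Besides the shell and the picture viewer there is one more tool, called as name([rows], argument=value, ...), one row to a line, values as JSON. arm_command: Moves the arm, as the interface text tells. Its arguments: {"type":"object","properties":{"motion":{"type":"array"}},"required":["motion"]}

```bash
mkdir -p pics; cat > h.py <<'E'
import numpy as np, cv2
from station import sense, capture, camera_model, finish_job, find_in
def ray(m,uv):
    x=(uv[0]-m['cx'])/m['fx'];y=(uv[1]-m['cy'])/m['fy'];rd=np.hypot(x,y);r=rd
    for _ in range(20): r=rd/(1+m['k1']*r*r)
    s=r/rd if rd>0 else 1
    R=np.array(m['R']);d=R.T@np.array([x*s,y*s,1]);return -R.T@np.array(m['t']),d/np.linalg.norm(d)
def onz(m,uv,z):
    c,d=ray(m,uv);return c+d*(z-c[2])/d[2]
def proj(m,X):
    p=np.array(m['R'])@np.array(X)+np.array(m['t']);x,y=p[:2]/p[2];k=1+m['k1']*(x*x+y*y)
    return np.array([m['fx']*x*k+m['cx'],m['fy']*y*k+m['cy']])
def tri(obs):
    A=np.zeros((3,3));b=np.zeros(3)
    for m,uv in obs:
        c,d=ray(m,uv);P=np.eye(3)-np.outer(d,d);A+=P;b+=P@c
    return np.linalg.solve(A,b)
def save(n,im,crop=None,s=1):
    if crop: r0,r1,c0,c1=crop; im=im[r0:r1,c0:c1]
    cv2.imwrite('pics/'+n,cv2.resize(im[:,:,::-1],None,fx=s,fy=s,interpolation=cv2.INTER_CUBIC))
E
python3 - <<'E'
from h import *
np.set_printoptions(precision=3,suppress=True)
ims=[]
for c in ['side','top']:
    im=capture(c);save(c+'0.png',im,s=1.5);m=camera_model(c);print(c,-np.array(m['R']).T@m['t'],m['fx'],m['k1'])
    for t in ['hotplate','panel','knob_grip','test_spot','tester_stand','pen','pen_tip','jam_jar','mug_tea','tomato','salt_shaker']:
        print(t,[(round(d['p'],2),np.round(d['location'])) for d in find_in(t,c)[:2]])
s=sense();print(s['time_s'],s['wrist_force'],s['ee_rot'])
E
```

```text
side [ 0.334 -0.996  1.194] 456.89478435647936 0.047476027312646385
hotplate [(0.94, array([176., 285.]))]
panel [(0.61, array([127., 236.])), (0.57, array([177., 250.]))]
knob_grip []
test_spot [(0.56, array([177., 256.]))]
tester_stand [(0.74, array([131., 235.]))]
pen [(0.67, array([111., 232.]))]
pen_tip []
jam_jar [(0.83, array([272., 257.]))]
mug_tea [(0.69, array([319., 271.]))]
tomato [(0.82, array([110., 220.]))]
salt_shaker [(0.63, array([310., 303.]))]
top [-0.177  0.153  1.662] 475.4108702733755 -0.03726342439063014
hotplate [(0.92, array([186., 224.]))]
panel [(0.73, array([208., 229.]))]
knob_grip [(0.4, array([210., 210.])), (0.35, array([205., 226.]))]
test_spot [(0.67, array([206., 225.]))]
tester_stand [(0.81, array([235., 156.]))]
pen [(0.64, array([225., 153.]))]
pen_tip []
jam_jar [(0.78, array([196., 332.]))]
mug_tea [(0.68, array([185., 369.]))]
tomato [(0.72, array([244., 130.]))]
salt_shaker [(0.71, array([167., 353.])), (0.44, array([197., 332.]))]
1.2 [ 0.047  0.173 -0.781] [[ 0.976 -0.219 -0.   ]
 [-0.219 -0.976  0.   ]
 [-0.    -0.    -1.   ]]
```

View pics/top0.png

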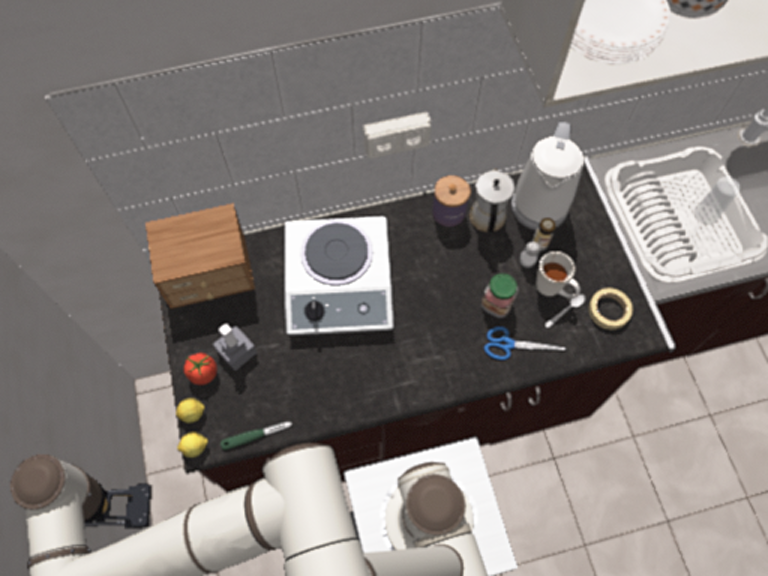

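View pics/side0.png

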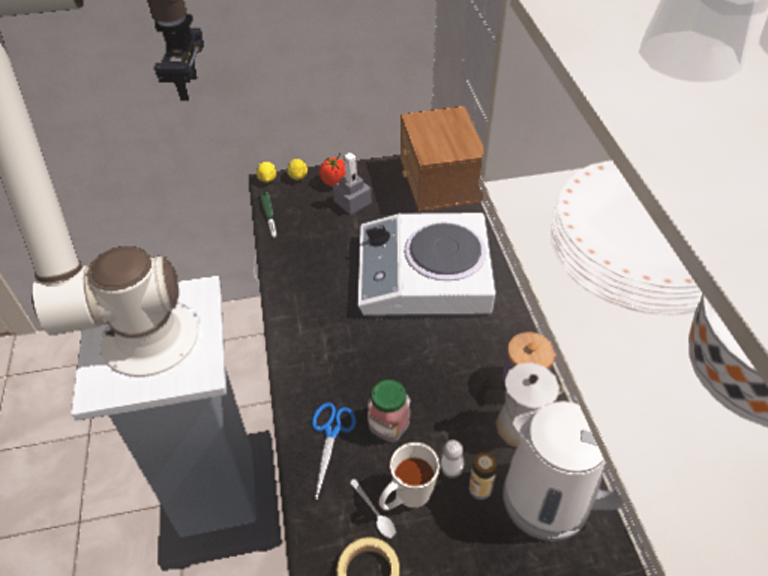

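The top view shows the hotplate with its knob near (315,309)/1.5 and its stud near (363,309)/1.5. The stand is at (235,348)/1.5, left of the hotplate, and the cupboard is behind it. The side view agrees: stud at (379,275)/1.5 and knob at (377,236)/1.5. I'll zoom in on both.

```bash
python3 - <<'E'
from h import *
a=cv2.resize(capture('top')[130:260,110:270],None,fx=5,fy=5,interpolation=cv2.INTER_CUBIC)[:600]
b=cv2.resize(capture('side')[95:215,210:340],None,fx=5,fy=5,interpolation=cv2.INTER_CUBIC)
save('za.png',a);save('zb.png',b)
E
```

```text
(no output)
```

View pics/za.png

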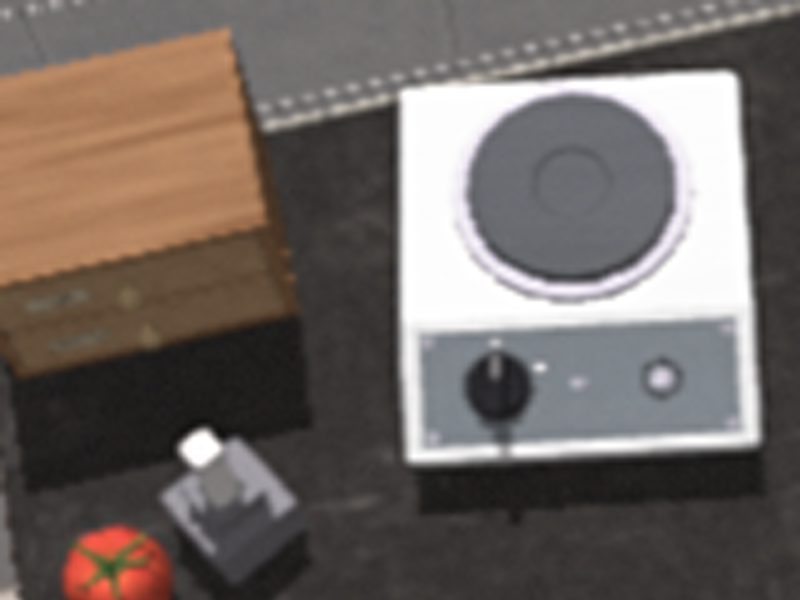

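View pics/zb.png

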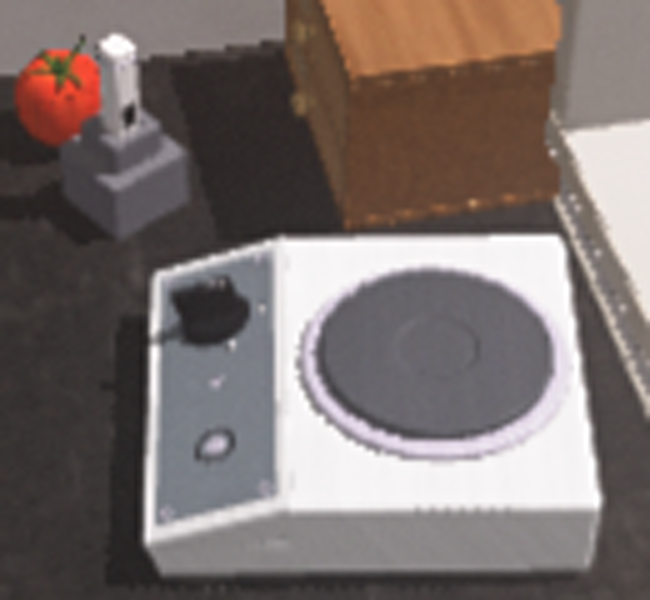

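```bash
cat >> h.py <<'E'
S,C=np.sin(.35),np.cos(.35)
def hp(q,p): c,s=np.cos(q[2]),np.sin(q[2]);return np.array([q[0]+c*p[0]-s*p[1],q[1]+s*p[0]+c*p[1],p[2]])
E
python3 - <<'E'
from h import *
from scipy.optimize import least_squares
np.set_printoptions(precision=4,suppress=True)
mt,ms=camera_model('top'),camera_model('side')
T=lambda x,y:np.array([110+(x-2)/5,130+(y-2)/5]);D=lambda x,y:np.array([210+(x-2)/5,95+(y-2)/5])
st=[-.1005,-.06,.0614]
o=[(mt,T(661,377),st),(ms,D(215,446),st),(mt,T(400,88),[.15,.13,.078]),(mt,T(738,72),[.15,-.13,.078]),(mt,T(408,463),[-.15,.13,.042]),(mt,T(760,443),[-.15,-.13,.042]),
(ms,D(558,237),[.15,.13,.078]),(ms,D(600,498),[.15,-.13,.078]),(ms,D(285,512),[-.05,-.13,.078]),(ms,D(150,542),[-.15,-.13,.042]),(ms,D(155,272),[-.15,.13,.042])]
f=lambda q:np.concatenate([proj(m,hp(q,p))-uv for m,uv,p in o])
r=least_squares(f,[.55,.1,0]);print(r.x);print(r.fun.reshape(-1,2))
print('stud tri',tri([(mt,o[0][1]),(ms,o[1][1])]),'fit',hp(r.x,st))
print('pen top',tri([(mt,T(201,447)),(ms,D(118,43))]))
for a in [(160,497),(237,437),(300,502)]: print('foot corner',onz(mt,T(*a),.05))
print('knobtop', hp(r.x,[-.1-.032*S,.06,.06+.032*C]))
for t,uv in [('jar',(332,196)),('tomato',(130,244))]: print(t,onz(mt,uv,.05))
s=sense();m=camera_model('wrist');R=np.array(s['ee_rot']);print('wristcam in tool',R.T@(-np.array(m['R']).T@m['t']-s['tcp_pos']),'\n',np.array(m['R'])@R,m['fx'])
E
```

```text
[ 0.6207  0.0604 -0.1969]
[[ 0.4941  0.1252]
 [-0.0811 -0.4598]
 [ 0.3563 -0.5693]
 [-0.0024 -0.8441]
 [ 0.0393  0.1917]
 [ 0.5161  0.3639]
 [ 1.0357 -1.5363]
 [ 0.5358  0.9312]
 [ 1.3942 -1.2401]
 [-2.119   0.2345]
 [-1.2956 -0.304 ]]
stud tri [0.5116 0.0224 0.0584] fit [0.5104 0.0212 0.0614]
pen top [0.5035 0.3489 0.1481]
foot corner [0.5158 0.3967 0.05  ]
foot corner [0.5482 0.3345 0.05  ]
foot corner [0.4864 0.2988 0.05  ]
knobtop [0.5236 0.1409 0.0901]
jar [ 0.4667 -0.3126  0.05  ]
tomato [0.4695 0.4461 0.05  ]
wristcam in tool [ 0.0796  0.0004 -0.1934] 
 [[ 0.0003  1.      0.0002]
 [-0.9572  0.0003 -0.2895]
 [-0.2895 -0.0001  0.9572]] 310.66569186427915
```

Fit residuals are under about 2 px, and the pen top triangulates to z = 0.148 against 0.150 expected. Next: how far to move to hover over the knob.

```bash
cat >> h.py <<'E'
from scipy.spatial.transform import Rotation as Rn
np.set_printoptions(precision=4,suppress=True)
Q=[.6207,.0604,-.1969]
def panelR(q=Q): return Rn.from_euler('z',q[2]).as_matrix()@np.array([[C,0,-S],[0,1,0],[S,0,C]])
def toolR(P,a=0): return P@np.diag([1,-1,-1])@Rn.from_euler('z',a).as_matrix()
def ppt(p,q=Q): return hp(q,[-.1,0,.06])+panelR(q)@np.array(p)
def go(pos,R):
    s=sense();R0=np.array(s['ee_rot']);d=np.array(pos)-s['tcp_pos']
    print('t',s['time_s'],'turn',Rn.from_matrix(R0.T@R).as_rotvec(),'then shift mm',np.array(R).T@d*1e3,'or shift first',R0.T@d*1e3,'F',s['wrist_force'])
E
python3 -c "
from h import *
print(ppt([0,.06,.12]));go(ppt([0,.06,.12]),toolR(panelR()))"
```

```text
[0.494  0.1469 0.1727]
t 1.3 turn [ 0.0042  0.35   -0.0237] then shift mm [407.2622 384.1337 169.8956] or shift first [449.8816 373.49    19.9379] F [ 0.0098 -0.1582  0.7757]
```

arm_command([
  [60, 20, 15, -40, 0, 0, 0],
  [60, 35, 29, -20, 0, 0, 0],
  [60, 35, 29, 0, 0, 0, 0],
  [60, 35, 29, 0, 0, 0, 0],
  [60, 35, 29, 0, 0, 0, 0],
  [60, 35, 29, 0, 0, 0, 0],
  [60, 35, 29, 0, 0, 0, 0],
  [60, 35, 29, 0, 0, 0, 0],
])

```text
time_s: 2.1
tcp_pos: [0.3485, 0.3375, 0.253]
ee_rot: [[0.976, -0.219, 0.001], [-0.219, -0.976, 0.001], [0.0, -0.001, -1.0]]
wrist_force: [0.9, 1.0, -0.3]
gripper_width: 0.69
gripper_force: 0.0
```

arm_command([
  [60, 35, 29, 0, 0, 0, 0],
  [60, 35, 29, 0, 0, 0, 0],
  [60, 35, 29, 0, 0, 0, 0],
  [60, 0, 0, 0, 0, 0.12, 0],
  [60, 0, 0, 0, 0, 0.12, 0],
  [60, 0, 0, 0, 0, 0.11, -0.02],
  [60, 0, 0, 0, 0, 0, 0],
])

```text
time_s: 2.8
tcp_pos: [0.4282, 0.2278, 0.2499]
ee_rot: [[0.922, -0.198, 0.333], [-0.182, -0.98, -0.079], [0.342, 0.012, -0.94]]
wrist_force: [-0.4, -0.6, -0.0]
gripper_width: 0.693
gripper_force: 0.0
```

```bash
python3 -c "
from h import *
go(ppt([0,.06,.12]),toolR(panelR()));print(sense()['joints'])"
```

```text
t 2.8 turn [0.0123 0.0006 0.0021] then shift mm [ 49.0665  66.5153 100.0827] or shift first [ 48.9923  65.385  100.8608] F [-0.3532 -0.5829 -0.0263]
[ 60.0264  -1.7645 -32.236   23.3544 -55.8772   6.0778]
```

arm_command([
  [60, 20, 25, 5, 0.012, 0, 0],
  [60, 20, 25, 10, 0, 0, 0],
  [60, 9, 16, 10, 0, 0, 0.0],
  [60, 0, 0, 20, 0, 0, 0],
  [60, 0, 0, 15, 0, 0, 0],
  [60, 0, 0, 0, 0, 0, 0],
])

```text
time_s: 3.4
tcp_pos: [0.4834, 0.1527, 0.2117]
ee_rot: [[0.921, -0.198, 0.334], [-0.188, -0.98, -0.064], [0.34, -0.003, -0.94]]
wrist_force: [-0.2, 0.2, 0.2]
gripper_width: 0.692
gripper_force: 0.0
```

```bash
python3 - <<'E'
from h import *
im=capture('wrist');m=camera_model('wrist');save('w1.png',im,s=1.5)
for n,p in [('kseat',[0,.06,0]),('ktop',[0,.06,.032]),('kup',[.022,.06,.032]),('stud',[0,-.06,.0015]),('tl',[.053,.13,0]),('tr',[.053,-.13,0]),('bl',[-.053,.13,0]),('br',[-.053,-.13,0])]: print(n,proj(m,ppt(p))*1.5)
go(ppt([0,.06,.12]),toolR(panelR()))
E
```

```text
kseat [390.342  259.9258]
ktop [390.7187 270.1745]
kup [390.7424 239.8244]
stud [543.3506 260.3198]
tl [297.429  191.6701]
tr [637.7918 192.8718]
bl [304.5858 323.467 ]
br [619.2345 322.3925]
t 3.45 turn [-0.004   0.0008 -0.0034] then shift mm [-3.2051  4.435  41.6933] or shift first [-3.1559  4.6108 41.6779] F [-0.4741  0.0371  0.7139]
```

View pics/w1.png

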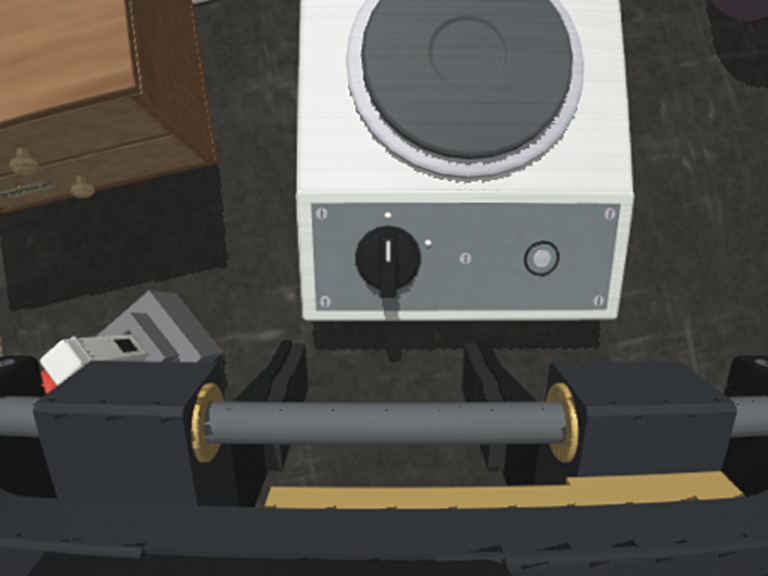

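Wrist picture: stud ring at (542,258), knob skirt centre about (388,256), bar up-slope, panel corners (297,193), (633,192), (303,320), (618,319), all within 2–3 px of prediction. I'll refit with these.

```bash
python3 - <<'E'
from h import *
from scipy.optimize import least_squares
m=camera_model('wrist')
o=[((388,257),[0,.06,.008]),((542,258.5),[0,-.06,.0015]),((297.5,193),[.053,.13,0]),((633,192.5),[.053,-.13,0]),((303.5,320),[-.053,.13,0]),((618,319.5),[-.053,-.13,0])]
f=lambda q:np.concatenate([proj(m,ppt(p,q))-(np.array(uv)+.5)/1.5+.5 for uv,p in o])
r=least_squares(f,Q);print(r.x,'\n',r.fun.reshape(-1,2),Q)
q=r.x
go(ppt([0,.06,.06],q),toolR(panelR(q)))
E
```

```text
[ 0.6229  0.0617 -0.1964] 
 [[ 0.3818  2.131 ]
 [-0.3158 -0.222 ]
 [-1.2934 -2.2611]
 [ 1.9248 -1.2507]
 [-0.3852  1.0113]
 [-0.2679  0.5515]] [0.6207, 0.0604, -0.1969]
t 3.45 turn [-0.0038  0.0008 -0.0038] then shift mm [ -1.4871   2.854  102.3204] or shift first [ -1.392    3.2467 102.31  ] F [-0.4741  0.0371  0.7139]
```

arm_command([
  [45, -1.5, 3, 20, -0.004, 0, -0.004],
  [45, 0, 0, 35, 0, 0, 0],
  [45, 0, 0, 35, 0, 0, 0],
  [45, 0, 0, 20, 0, 0, 0],
  [45, 0, 0, 0, 0, 0, 0],
  [45, 0, 0, 0, 0, 0, 0],
])

```text
time_s: 4.05
tcp_pos: [0.5194, 0.1444, 0.1105]
ee_rot: [[0.921, -0.194, 0.338], [-0.183, -0.981, -0.065], [0.344, -0.001, -0.939]]
wrist_force: [-0.3, -0.3, -0.1]
gripper_width: 0.521
gripper_force: 0.0
```

```bash
sed -i 's/^Q=.*/Q=[.6225,.0614,-.1965]/' h.py; python3 - <<'E'
from h import *
go(ppt([0,.06,.02]),toolR(panelR()))
E
```

```text
t 4.05 turn [-0.0018 -0.0015  0.0008] then shift mm [-1.0203  1.2496 33.3539] or shift first [-1.07    1.3075 33.3501] F [-0.2827 -0.3313 -0.1466]
```

arm_command([
  [45, -1, 1, 15, 0, 0, 0],
  [45, 0, 0, 14, 0, 0, 0],
  [45, 0, 0, 3.5, 0, 0, 0],
  [45, 0, 0, 0, 0, 0, 0],
])

```text
time_s: 4.45
tcp_pos: [0.5289, 0.1411, 0.0796]
ee_rot: [[0.921, -0.194, 0.338], [-0.182, -0.981, -0.065], [0.345, -0.001, -0.939]]
wrist_force: [-0.9, -0.4, 0.9]
gripper_width: 0.514
gripper_force: 0.0
```

arm_command([
  [0, 0, 0, 0, 0, 0, 0],
  [0, 0, 0, 0, 0, 0, 0],
  [0, 0, 0, 0, 0, 0, 0],
  [0, 0, 0, 0, 0, 0, 0],
  [0, 0, 0, 0, 0, 0, 0],
  [0, 0, 0, 0, 0, 0, 0],
])

```text
time_s: 5.05
tcp_pos: [0.5282, 0.1408, 0.0783]
ee_rot: [[0.922, -0.194, 0.336], [-0.182, -0.981, -0.066], [0.343, -0.0, -0.939]]
wrist_force: [-0.2, -0.2, 1.0]
gripper_width: 0.065
gripper_force: 0.0
```

```bash
python3 - <<'E'
from h import *
im=capture('wrist');s=sense();print(s['gripper_width'],s['gripper_force'],s['wrist_force'])
im2=capture('side');a=cv2.resize(im[130:330,150:400],(500,400));b=cv2.resize(im2[100:200,190:265],(300,400),interpolation=cv2.INTER_CUBIC)
save('w2.png',np.hstack([a,b]))
go(ppt([0,.06,.02]),toolR(panelR()))
E
```

```text
0.03897227419035361 0.0 [-0.1504  0.2412 -0.003 ]
t 5.15 turn [-0.0007  0.0001  0.0011] then shift mm [ 1.2216 -0.5921 -0.1116] or shift first [ 1.2222 -0.5907 -0.1113] F [ 0.2184 -1.1453  1.0583]
```

View pics/w2.png

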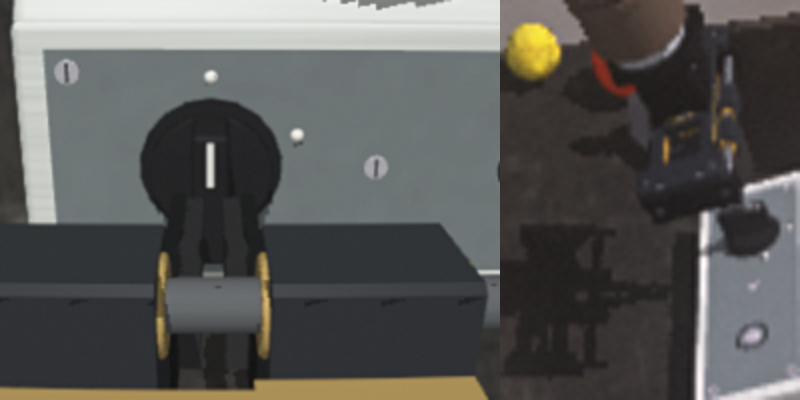

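```bash
python3 - <<'E'
from h import *
s=sense();R=np.array(s['ee_rot']);t=np.array(s['tcp_pos'])
mw=camera_model('wrist');ms=camera_model('side')
fw=lambda p:(p-np.array([150,130]))*2
fs=lambda p:(p-np.array([190,100]))*4+np.array([500,0])
for n,X in [('tcp',t),('tip',t+R@[0,0,.008]),('grasp',t-R@[0,0,.011]),('bodyfront',t-R@[0,0,.062]),('seat',ppt([0,.06,0])),('skirt',ppt([0,.06,.008])),('ktop',ppt([0,.06,.032])),('kup',ppt([.022,.06,.032])),('kdn',ppt([-.022,.06,.032])),('stud',ppt([0,-.06,.0015]))]: print(n,X,fw(proj(mw,X)),fs(proj(ms,X)))
E
```

```text
tcp [0.5282 0.1407 0.0783] [211.1958 187.7832] [743.4648 218.5528]
tip [0.5309 0.1402 0.0707] [211.2385 178.9498] [746.778  224.6756]
grasp [0.5245 0.1415 0.0886] [211.1317 201.0351] [738.8707 210.063 ]
bodyfront [0.5074 0.1448 0.1365] [210.72   286.4461] [716.9722 169.592 ]
seat [0.5361 0.1398 0.06  ] [209.7191 163.773 ] [752.9523 232.8825]
skirt [0.5334 0.1403 0.0675] [209.609  171.6416] [749.6774 226.8161]
ktop [0.5254 0.1419 0.0901] [209.2277 198.9005] [739.7136 208.3591]
kup [0.5456 0.1379 0.0976] [209.2194 132.5296] [763.313  201.8022]
kdn [0.5051 0.1459 0.0825] [209.2404 260.7494] [716.2819 214.8669]
stud [0.5122 0.0222 0.0614] [533.1666 164.8707] [751.9754 332.1887]
```

The wrist picture shows the fingertips beside the bar, which sits at (192–228, 137–195), so they look to be straddling it. The jaw reading is still changing, so I'll let it settle.

arm_command([
  [0, 0, 0, 0, 0, 0, 0],
  [0, 0, 0, 0, 0, 0, 0],
])

```text
time_s: 5.35
tcp_pos: [0.5282, 0.1407, 0.0782]
ee_rot: [[0.922, -0.194, 0.336], [-0.182, -0.981, -0.066], [0.343, -0.0, -0.939]]
wrist_force: [-0.5, -0.8, 0.4]
gripper_width: 0.005
gripper_force: 0.0
```

```bash
python3 - <<'E'
from h import *
im=capture('wrist');save('w3.png',im,(120,280,180,340),5)
s=sense();print(s['gripper_width'],s['gripper_force'],s['wrist_force'])
E
```

```text
0.009660018183220912 0.0 [-0.5172 -0.6033  0.0208]
```

View pics/w3.png

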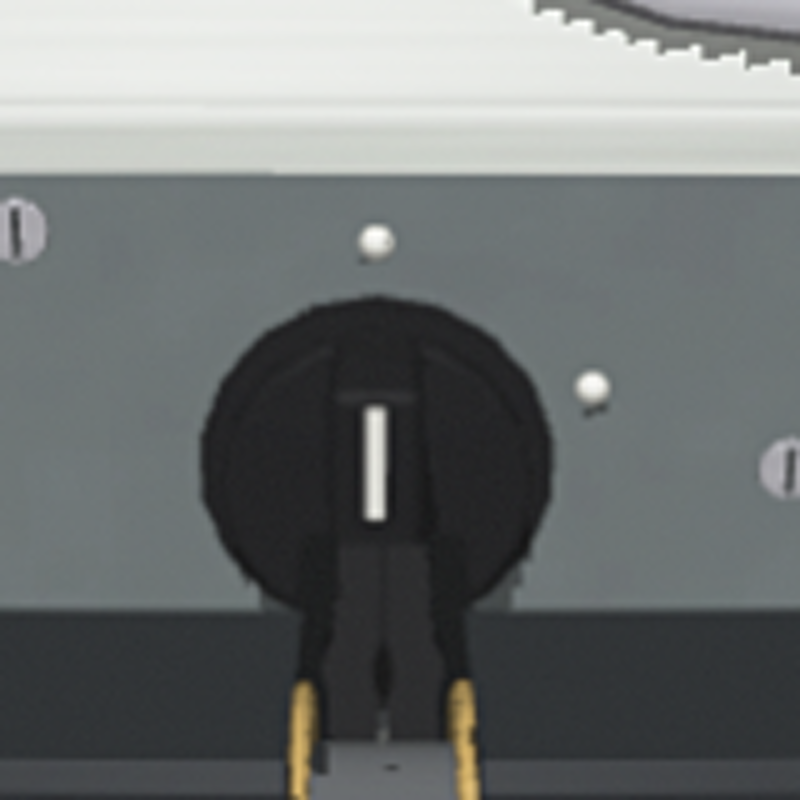

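Jaw is fully shut with no force, so nothing is gripped: the tips seem to be above the bar. I'll feel for the contact gently.

arm_command([
  [0, 0, 0, 1.5, 0, 0, 0],
  [0, 0, 0, 1.5, 0, 0, 0],
  [0, 0, 0, 0, 0, 0, 0],
])

```text
time_s: 5.7
tcp_pos: [0.5291, 0.1403, 0.0751]
ee_rot: [[0.922, -0.194, 0.336], [-0.182, -0.981, -0.067], [0.342, 0.0, -0.94]]
wrist_force: [-0.1, -0.4, 0.5]
gripper_width: 0.005
gripper_force: 0.0
```

arm_command([
  [0, 0, 0, 2, 0, 0, 0],
  [0, 0, 0, 1.5, 0, 0, 0],
  [0, 0, 0, 0, 0, 0, 0],
])

```text
time_s: 6.0
tcp_pos: [0.5303, 0.14, 0.0719]
ee_rot: [[0.922, -0.194, 0.336], [-0.182, -0.981, -0.067], [0.342, 0.0, -0.94]]
wrist_force: [-0.7, -1.0, 0.8]
gripper_width: 0.004
gripper_force: 0.0
```

arm_command([
  [0, 0, 0, 2, 0, 0, 0],
  [0, 0, 0, 2, 0, 0, 0],
  [0, 0, 0, 0, 0, 0, 0],
])

```text
time_s: 6.3
tcp_pos: [0.5316, 0.1398, 0.0681]
ee_rot: [[0.922, -0.194, 0.336], [-0.182, -0.981, -0.067], [0.342, 0.0, -0.94]]
wrist_force: [0.6, 0.2, 0.7]
gripper_width: 0.003
gripper_force: 0.0
```

```bash
python3 - <<'E'
from h import *
a=capture('wrist');b=capture('side');c=capture('top')
z=lambda im,r,cc,h,w,s:cv2.resize(im[r:r+h,cc:cc+w],(w*s,h*s),interpolation=cv2.INTER_CUBIC)
A=z(a,130,160,150,200,2);B=z(b,95,205,75,100,4);Cc=z(c,150,160,75,100,4)
save('w4.png',np.vstack([np.hstack([A,B]),np.hstack([Cc,np.zeros((300,400,3),np.uint8)])]))
s=sense();R=np.array(s['ee_rot']);t=np.array(s['tcp_pos']);mw,ms,mt=map(camera_model,['wrist','side','top'])
for n,X in [('tip',t+R@[0,0,.008]),('tcp',t),('grasp',t-R@[0,0,.011]),('body',t-R@[0,0,.062]),('bodyR',t+R@[0,.095,-.062]),('ktop',ppt([0,.06,.032])),('seat',ppt([0,.06,0]))]:
  print(n,(proj(mw,X)-[160,130])*2,(proj(ms,X)-[205,95])*4+[400,0],(proj(mt,X)-[160,150])*4+[0,300])
E
```

```text
tip [191.2863 178.9826] [591.1213 252.7013] [197.8392 527.3127]
tcp [191.2435 187.814 ] [587.8387 246.6345] [197.1888 526.8015]
grasp [191.1794 201.0628] [583.2874 238.2228] [196.2847 526.0908]
body [190.7673 286.4469] [561.5957 198.13  ] [191.9387 522.6743]
bodyR [572.5436 281.4591] [560.1571 277.1506] [299.6391 516.7649]
ktop [188.9714 213.0346] [579.7136 228.3591] [194.5413 524.0344]
seat [189.5233 174.3211] [592.9523 252.8825] [197.2127 526.1235]
```

View pics/w4.png

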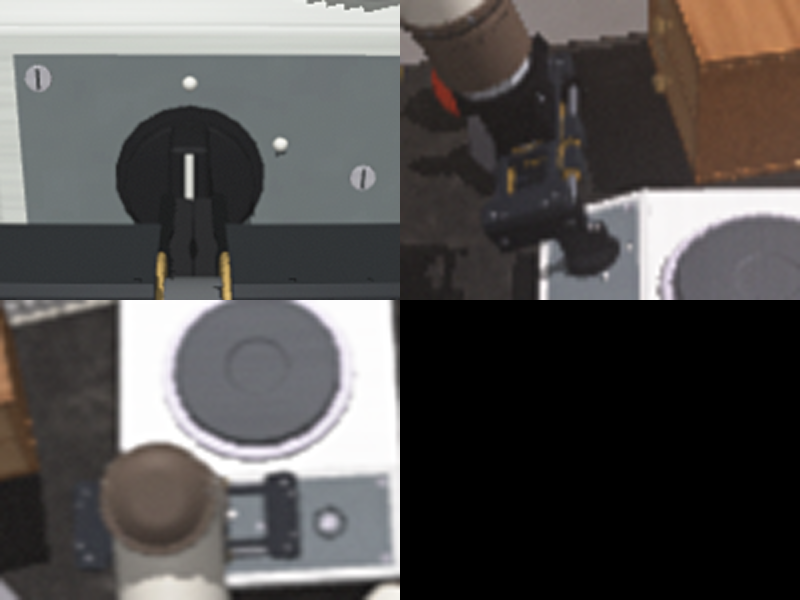

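The wrist and side views both put the fingers and body about 40 mm farther back along the tool axis than the stated TCP. The tips are therefore about 31 mm behind the reported TCP, not 8 mm ahead. I'll check that by touching the bar top.

arm_command([
  [0, 0, 0, 3, 0, 0, 0],
  [0, 0, 0, 1.5, 0, 0, 0],
  [0, 0, 0, 0, 0, 0, 0],
])

```text
time_s: 6.75
tcp_pos: [0.5331, 0.1394, 0.0638]
ee_rot: [[0.922, -0.194, 0.336], [-0.182, -0.981, -0.067], [0.342, 0.0, -0.94]]
wrist_force: [0.1, -0.0, 0.3]
gripper_width: 0.007
gripper_force: 0.0
```

arm_command([
  [0, 0, 0, 1, 0, 0, 0],
  [0, 0, 0, 1, 0, 0, 0],
  [0, 0, 0, 0, 0, 0, 0],
])

```text
time_s: 7.05
tcp_pos: [0.5337, 0.1396, 0.0635]
ee_rot: [[0.921, -0.193, 0.338], [-0.182, -0.981, -0.066], [0.344, -0.001, -0.939]]
wrist_force: [-9.0, -0.1, 11.5]
gripper_width: 0.004
gripper_force: 6.8
```

arm_command([
  [0, 0, 0, 1, 0, 0, 0],
  [0, 0, 0, 1, 0, 0, 0],
  [0, 0, 0, 0, 0, 0, 0],
])

```text
time_s: 7.35
tcp_pos: [0.534, 0.1396, 0.0634]
ee_rot: [[0.92, -0.192, 0.341], [-0.181, -0.981, -0.065], [0.347, -0.002, -0.938]]
wrist_force: [-23.2, 1.7, 28.3]
gripper_width: 0.007
gripper_force: 16.8
```

arm_command([
  [35, 0, 0, -6, 0, 0, 0],
  [35, 0, 0, 0, 0, 0, 0],
  [35, 0, 0, 0, 0, 0, 0],
  [35, 0, 0, 0, 0, 0, 0],
  [35, 0, 0, 0, 0, 0, 0],
  [35, 0, 0, 8, 0, 0, 0],
])

```text
time_s: 7.95
tcp_pos: [0.5359, 0.1402, 0.059]
ee_rot: [[0.921, -0.194, 0.338], [-0.182, -0.981, -0.065], [0.344, -0.002, -0.939]]
wrist_force: [0.3, 0.6, 0.5]
gripper_width: 0.38
gripper_force: 0.0
```

arm_command([
  [35, 0, 0, 7, 0, 0, 0],
  [35, 0, 0, 5, 0, 0, 0],
  [35, 0, 0, 2, 0, 0, 0],
  [35, 0, 0, 0, 0, 0, 0],
])

```text
time_s: 8.35
tcp_pos: [0.5399, 0.1378, 0.0448]
ee_rot: [[0.922, -0.195, 0.335], [-0.183, -0.981, -0.067], [0.342, 0.001, -0.94]]
wrist_force: [0.7, 0.5, 0.8]
gripper_width: 0.399
gripper_force: 0.0
```

```bash
python3 -c "
from h import *
go(ppt([0,.06,-.0156]),toolR(panelR()))"
```

```text
t 8.35 turn [0.0004 0.001  0.0007] then shift mm [ 1.3908 -1.2363 -0.0981] or shift first [ 1.3916 -1.2353 -0.0999] F [0.6792 0.5223 0.8123]
```

arm_command([
  [0, 1, -1, 0, 0, 0, 0],
  [0, 0, 0, 0, 0, 0, 0],
  [0, 0, 0, 0, 0, 0, 0],
  [0, 0, 0, 0, 0, 0, 0],
  [0, 0, 0, 0, 0, 0, 0],
  [0, 0, 0, 0, 0, 0, 0],
])

```text
time_s: 8.95
tcp_pos: [0.5411, 0.1391, 0.046]
ee_rot: [[0.921, -0.194, 0.337], [-0.182, -0.981, -0.066], [0.343, -0.0, -0.939]]
wrist_force: [-2.1, -0.8, 2.8]
gripper_width: 0.136
gripper_force: 30.0
```

arm_command([
  [0, 0, 0, 0, 0, 0, 0.14],
  [0, 0, 0, 0, 0, 0, 0.14],
  [0, 0, 0, 0, 0, 0, 0.14],
  [0, 0, 0, 0, 0, 0, 0.14],
  [0, 0, 0, 0, 0, 0, 0.14],
  [0, 0, 0, 0, 0, 0, 0.14],
  [0, 0, 0, 0, 0, 0, 0.14],
  [0, 0, 0, 0, 0, 0, 0.14],
])

```text
time_s: 9.75
tcp_pos: [0.5409, 0.1389, 0.0459]
ee_rot: [[0.221, -0.915, 0.337], [-0.964, -0.257, -0.067], [0.148, -0.31, -0.939]]
wrist_force: [-2.8, -1.2, 3.8]
gripper_width: 0.135
gripper_force: 30.0
```

arm_command([
  [0, 0, 0, 0, 0, 0, 0.07],
  [0, 0, 0, 0, 0, 0, 0],
  [0, 0, 0, 0, 0, 0, 0],
])

```text
time_s: 10.05
tcp_pos: [0.5409, 0.1389, 0.0459]
ee_rot: [[0.163, -0.927, 0.336], [-0.978, -0.197, -0.067], [0.128, -0.318, -0.939]]
wrist_force: [-4.0, -0.8, 5.2]
gripper_width: 0.136
gripper_force: 30.0
```

```bash
python3 -c "
from h import *
s=sense();go(ppt([0,.06,-.0156]),toolR(panelR()));print(s['joints'],s['moment'],s['gripper_width'])"
```

```text
t 10.05 turn [-0.0004  0.0001 -1.1877] then shift mm [0.3319 0.0996 0.6847] or shift first [ 0.2166 -0.2705  0.6847] F [-4.0447 -0.8282  5.1817]
[ 28.7544  16.7561 -51.9111  66.2717 -13.9218 -81.9409] [-0.1196  1.4218 -0.328 ] 0.13562868093530336
```

arm_command([
  [30, 0, 0, 0, 0, 0, 0],
  [30, 0, 0, 0, 0, 0, 0],
  [30, 0, 0, 0, 0, 0, 0],
  [30, 0, 0, -10, 0, 0, 0],
  [30, 0, 0, -25, 0, 0, 0],
  [30, 0, 0, -35, 0, 0, 0],
  [45, 0, 0, -40, 0, 0, -0.14],
  [45, 0, 0, -40, 0, 0, -0.14],
])

```text
time_s: 10.85
tcp_pos: [0.4904, 0.1498, 0.1866]
ee_rot: [[0.417, -0.845, 0.336], [-0.884, -0.463, -0.066], [0.211, -0.269, -0.94]]
wrist_force: [1.2, 0.6, 0.2]
gripper_width: 0.451
gripper_force: 0.0
```

arm_command([
  [45, 0, 0, -30, 0, 0, -0.14],
  [45, 0, 0, -10, 0, 0, -0.14],
  [45, 0, 0, 0, 0, 0, -0.14],
  [45, 0, 0, 0, 0, 0, -0.14],
  [45, 0, 0, 0, 0, 0, -0.14],
  [45, 0, 0, 0, 0, 0, -0.14],
  [45, 0, 0, 0, 0, 0, 0],
])

```text
time_s: 11.55
tcp_pos: [0.4777, 0.1517, 0.2231]
ee_rot: [[0.905, -0.26, 0.337], [-0.252, -0.965, -0.066], [0.342, -0.025, -0.939]]
wrist_force: [-0.2, -1.3, 0.6]
gripper_width: 0.516
gripper_force: 0.0
```

```bash
python3 - <<'E'
from h import *
im=capture('wrist');m=camera_model('wrist');s=sense()
save('w5.png',im,s=1.5)
print((proj(m,ppt([0,.06,.02]))+.5)*1.5, (proj(m,ppt([0,-.06,.0015]))+.5)*1.5,s['tcp_pos'],s['joints'])
# pen target: grip yaw candidates relative now
print(tri([(m,(0,0)),(m,(1,1))]) if 0 else '')
R=np.array(s['ee_rot'])
for yaw in (28,-62):
    a=np.radians(yaw);Rt=np.array([[np.cos(a),np.sin(a),0],[np.sin(a),-np.cos(a),0],[0,0,-1]]);print(yaw);go([.502,.3485,.25],Rt)
print('top of pen px',(proj(m,[.502,.3485,.15])+.5)*1.5)
E
```

```text
[385.0674 259.1411] [534.2849 243.5846] [0.4777 0.1517 0.2231] [ 46.8159  -0.7407 -35.2254  23.4432 -47.0193  12.8984]

28
t 11.6 turn [ 0.1076 -0.3423 -0.7505] then shift mm [ 113.8057 -162.3462  -26.8891] or shift first [ -18.9634 -196.878   -30.1741] F [ 0.186   0.0508 -0.1514]
-62
t 11.6 turn [-0.1666 -0.3193  0.8039] then shift mm [-162.3462 -113.8057  -26.8891] or shift first [ -18.9634 -196.878   -30.1741] F [ 0.186   0.0508 -0.1514]
top of pen px [ 78.8892 373.8719]
```

View pics/w5.png

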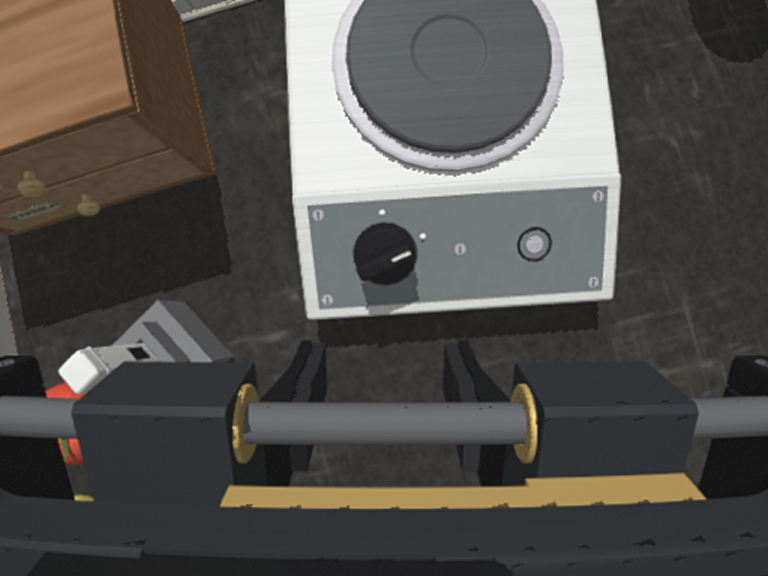

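The knob now points at the second dot, bar near (400,257), and it stayed there after release. The stud at (535,243) matches the prediction of (534,244). The pen top at about (79,372) also matches (79,374). Next is the pen; I'll check the cupboard height and work out the hover.

```bash
cat >> h.py <<'E'
def downR(yaw): a=np.radians(yaw);return np.array([[np.cos(a),np.sin(a),0],[np.sin(a),-np.cos(a),0],[0,0,-1]])
E
python3 - <<'E'
from h import *
ms=camera_model('side');D=lambda x,y:np.array([210+(x-2)/5,95+(y-2)/5])
b=onz(ms,D(347,225),0)
print('box corner',b,[ (z,np.round(proj(ms,[b[0],b[1],z])-D(350,78),1)) for z in (.1,.14,.18,.22)])
go([.502,.3485,.18],downR(28.5))
E
```

```text
box corner [0.664  0.2794 0.    ] [(0.1, array([0. , 9.3])), (0.14, array([0.3, 0.7])), (0.18, array([ 0.6, -8.2])), (0.22, array([  0.9, -17.4]))]
t 11.6 turn [ 0.1092 -0.342  -0.7591] then shift mm [ 115.2181 -161.3468   43.1109] or shift first [ -42.923  -195.0864   35.5734] F [ 0.186   0.0508 -0.1514]
```

arm_command([
  [50, 0, 0, 0, 0.018, -0.057, -0.1265],
  [50, 0, 0, 0, 0.018, -0.057, -0.1265],
  [50, 0, 0, 0, 0.018, -0.057, -0.1265],
  [50, 0, 0, 0, 0.018, -0.057, -0.1265],
  [50, 0, 0, 0, 0.018, -0.057, -0.1265],
  [50, 0, 0, 0, 0.018, -0.057, -0.1265],
  [50, 23, -32, 5, 0, 0, 0],
  [50, 23, -32, 5, 0, 0, 0],
])

```text
time_s: 12.4
tcp_pos: [0.4897, 0.2299, 0.2131]
ee_rot: [[0.888, 0.461, 0.007], [0.461, -0.888, -0.001], [0.006, 0.004, -1.0]]
wrist_force: [0.0, 0.4, 0.0]
gripper_width: 0.578
gripper_force: 0.0
```

arm_command([
  [50, 23, -32, 5, 0, 0, 0],
  [50, 23, -32, 5, 0, 0, 0],
  [50, 23, -32, 5, 0, 0, 0],
  [50, 0, 0, 15, 0, 0, 0],
  [50, 0, 0, 0, 0, 0, 0],
])

```text
time_s: 12.9
tcp_pos: [0.504, 0.3465, 0.1799]
ee_rot: [[0.886, 0.464, 0.002], [0.464, -0.886, -0.006], [-0.001, 0.006, -1.0]]
wrist_force: [-0.6, 0.2, 0.3]
gripper_width: 0.573
gripper_force: 0.0
```

```bash
python3 - <<'E'
from h import *
im=capture('wrist');m=camera_model('wrist');s=sense();cv2.imwrite('pics/raw6.png',im[:,:,::-1])
go([.502,.3485,.18],downR(28.5));print(s['joints'])
for z in (.15,.10): print(z,proj(m,[.502,.3485,z]))
g=cv2.inRange(im,(170,170,170),(255,255,255));n,l,st,ce=cv2.connectedComponentsWithStats(g)
for i in range(1,n):
    if st[i,4]>60:
        c=(l==i).astype(np.uint8);k=cv2.findContours(c,cv2.RETR_EXTERNAL,cv2.CHAIN_APPROX_NONE)[0][0];print(st[i],ce[i],cv2.minAreaRect(k), im[l==i].mean(0))
E
```

```text
t 12.95 turn [ 0.0058 -0.0017 -0.0145] then shift mm [-1.2533 -3.3276  1.5183] or shift first [-1.304  -3.3178  1.4968] F [-0.0988  0.3153  0.5385]
[ 49.7794  21.1856  -2.6435   0.378  -66.2052  67.7366]
0.15 [251.3064 208.9851]
0.1 [251.7898 190.7263]
[137   0  30  66 185] [150.6595  33.373 ] ((151.06597900390625, 32.32088851928711), (2.949193000793457, 71.14745330810547), 22.425861358642578) [213.6054 206.9784 193.8   ]
[ 86  68  52 131 333] [112.3303 129.6066] ((111.14669799804688, 132.8638916015625), (3.0518531799316406, 139.6433563232422), 21.068973541259766) [216.3934 209.5405 195.8468]
[ 355   78  157  163 7532] [464.0226 169.6747] ((470.2642822265625, 192.31671142578125), (111.25916290283203, 215.7132110595703), 46.896514892578125) [238.1774 239.4373 237.387 ]
[497 142  15  95 805] [504.4957 190.2522] ((504.0, 188.99996948242188), (93.99998474121094, 13.999998092651367), 90.0) [217.2311 216.3043 221.359 ]
[ 238  172   30   49 1298] [252.775  197.2072] ((252.5, 196.0), (48.0, 29.0), 90.0) [230.8136 231.0616 228.4653]
[201 308  41  17 242] [219.3719 316.1033] ((221.00003051757812, 316.9999694824219), (42.374515533447266, 7.589465618133545), 18.434947967529297) [236.186  237.0372 233.5207]
[ 46 312   8  21  68] [ 49.0588 322.9706] ((48.82352828979492, 322.2941589355469), (20.858062744140625, 3.395498752593994), 75.96376037597656) [214.8529 208.0588 194.5   ]
```

The pen blob is centred at column 252.5 with vertical sides, so the yaw matches. I'll correct sideways by about 2.4 mm and descend.

arm_command([
  [50, -1, -2.5, 0, 0.006, -0.001, 0],
  [50, 0, 0, 20, 0, 0, 0],
  [50, 0, 0, 30, 0, 0, 0],
  [50, 0, 0, 30, 0, 0, 0],
  [50, 0, 0, 20, 0, 0, 0],
  [50, 0, 0, 10, 0, 0, 0],
  [50, 0, 0, 4, 0, 0, 0],
  [50, 0, 0, 0, 0, 0, 0],
])

```text
time_s: 13.75
tcp_pos: [0.5042, 0.3488, 0.0699]
ee_rot: [[0.885, 0.465, 0.004], [0.465, -0.885, 0.004], [0.006, -0.002, -1.0]]
wrist_force: [-0.2, 0.9, 0.8]
gripper_width: 0.576
gripper_force: 0.0
```

arm_command([
  [0, 0, 0, 0, 0, 0, 0],
  [0, 0, 0, 0, 0, 0, 0],
  [0, 0, 0, 0, 0, 0, 0],
  [0, 0, 0, 0, 0, 0, 0],
  [0, 0, 0, 0, 0, 0, 0],
  [0, 0, 0, 0, 0, 0, 0],
])

```text
time_s: 14.35
tcp_pos: [0.5038, 0.3488, 0.0694]
ee_rot: [[0.885, 0.466, 0.003], [0.466, -0.885, 0.004], [0.005, -0.002, -1.0]]
wrist_force: [0.0, 0.5, 1.4]
gripper_width: 0.249
gripper_force: 30.0
```

```bash
python3 -c "
from h import *
go([.502,.3485,.065],downR(28));s=sense();print(s['gripper_width']*87,s['gripper_force'],s['moment'])"
```

```text
t 14.35 turn [-0.0015 -0.0047 -0.0042] then shift mm [-1.7318 -0.5686  4.4257] or shift first [-1.755  -0.5547  4.4183] F [0.0212 0.5347 1.3608]
21.638229397362867 30.000079453457147 [-0.0336  0.1304  0.0037]
```

arm_command([
  [0, 0, 0, -5, 0, 0, 0],
  [0, 0, 0, -15, 0, 0, 0],
  [0, 0, 0, -25, 0, 0, 0],
  [0, 0, 0, -30, 0, 0, 0],
  [0, 0, 0, -35, 0, 0, 0],
  [0, 0, 0, -30, 0, 0, 0],
  [0, 0, 0, -10, 0, 0, 0],
  [0, 0, 0, 0, 0, 0, 0],
])

```text
time_s: 15.15
tcp_pos: [0.5035, 0.3486, 0.2204]
ee_rot: [[0.885, 0.466, 0.005], [0.466, -0.885, 0.006], [0.007, -0.003, -1.0]]
wrist_force: [-0.0, 0.5, -1.6]
gripper_width: 0.253
gripper_force: 30.0
```

```bash
python3 - <<'E'
from h import *
s=sense();print(s['gripper_width']*87,s['wrist_force'],s['tcp_pos'])
P=panelR();n=P[:,2]
go(ppt([0.0017,-.06,.0015+.0595+.08]),toolR(P))
print('world tgt',ppt([0.0017,-.06,.0015+.0595+.08]))
E
```

```text
21.995872451384606 [-0.0328  0.5081 -1.6252] [0.5035 0.3486 0.2204]
t 15.15 turn [-0.124   0.3306  0.6727] then shift mm [ 15.0746 318.4543  34.6018] or shift first [-180.4007  263.9127   25.3639] F [-0.0328  0.5081 -1.6252]
world tgt [0.4669 0.0312 0.193 ]
```

arm_command([
  [0, -15, 22, 0, 0, 0, 0],
  [0, -24, 35, 0, 0, 0, 0],
  [0, -24, 35, 0, 0, 0, 0],
  [0, -24, 35, 0, 0, 0, 0],
  [0, -24, 35, 0, 0, 0, 0],
  [0, -24, 35, 0, 0, 0, 0],
  [0, -24, 35, 0, 0, 0, 0],
  [0, -21, 32, 0, 0, 0, 0],
])

```text
time_s: 15.95
tcp_pos: [0.4647, 0.0286, 0.2156]
ee_rot: [[0.885, 0.465, -0.001], [0.465, -0.885, 0.002], [-0.0, -0.003, -1.0]]
wrist_force: [0.4, 0.9, -0.5]
gripper_width: 0.25
gripper_force: 30.0
```

arm_command([
  [0, 0, 0, 0, -0.0207, 0.0551, 0.112],
  [0, 0, 0, 0, -0.0207, 0.0551, 0.112],
  [0, 0, 0, 0, -0.0207, 0.0551, 0.112],
  [0, 0, 0, 0, -0.0207, 0.0551, 0.112],
  [0, 0, 0, 0, -0.0207, 0.0551, 0.112],
  [0, 0, 0, 0, -0.0207, 0.0551, 0.112],
  [0, 0, 0, 0, 0, 0, 0],
  [0, 0, 0, 0, 0, 0, 0],
])

```text
time_s: 16.75
tcp_pos: [0.4659, 0.0304, 0.2165]
ee_rot: [[0.925, -0.188, 0.33], [-0.175, -0.982, -0.069], [0.337, 0.006, -0.942]]
wrist_force: [-0.3, -0.1, -0.7]
gripper_width: 0.252
gripper_force: 30.0
```

```bash
python3 - <<'E'
from h import *
im=capture('wrist');m=camera_model('wrist');s=sense();R=np.array(s['ee_rot']);t=np.array(s['tcp_pos'])
go(ppt([0.0017,-.06,.0015+.0595+.03]),toolR(panelR()));print(s['gripper_width']*87,s['joints'])
for n,X in [('tip',t+R@[-.0017,0,.0595]),('foot',t+R@[-.0017,0,.0195]),('stud',ppt([0,-.06,.0015])),('knob',ppt([0,.06,.008]))]: print(n,(proj(m,X)+.5)*2.0-[200,100])
save('w6.png',im,(50,340,100,450),2)
E
```

```text
t 16.8 turn [0.0025 0.0051 0.0077] then shift mm [-8.2665 -0.5365 72.7039] or shift first [-7.8887 -0.7811 72.7437] F [ 0.5743 -0.4659 -0.447 ]
21.896577929740978 [ 33.2543  -5.5281 -39.3862  20.2263 -43.6921  32.7239]
tip [312.507  299.0338]
foot [312.3483 332.6351]
stud [311.0381 257.4013]
knob [105.5236 258.9603]
```

View pics/w6.png

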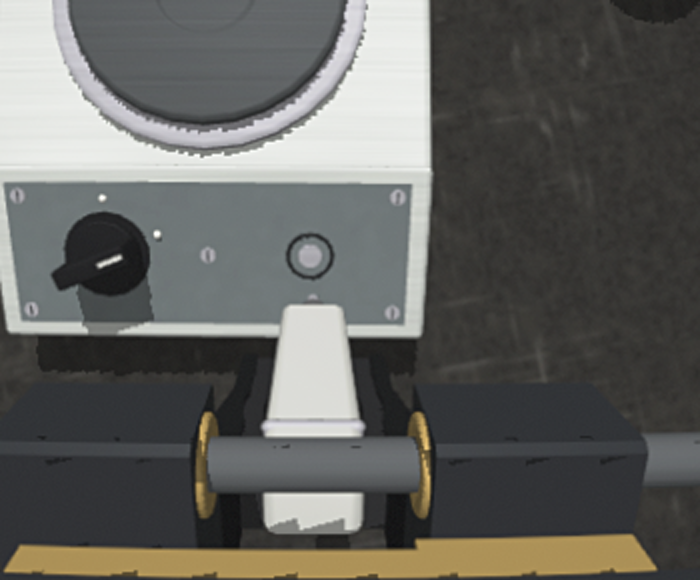

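Picture: the knob is still at the second dot. The pen tip at (313,298) matches the prediction of (312.5,299), and the stud at (310,256) matches (311,257). Approaching the stud.

arm_command([
  [0, -8, -1, 20, 0.0025, 0.005, 0.007],
  [0, 0, 0, 30, 0, 0, 0],
  [0, 0, 0, 25, 0, 0, 0],
  [0, 0, 0, 12, 0, 0, 0],
  [0, 0, 0, 5, 0, 0, 0],
  [0, 0, 0, 0, 0, 0, 0],
  [0, 0, 0, 0, 0, 0, 0],
])

```text
time_s: 17.5
tcp_pos: [0.4914, 0.027, 0.1295]
ee_rot: [[0.92, -0.197, 0.339], [-0.185, -0.981, -0.067], [0.346, -0.001, -0.938]]
wrist_force: [-0.1, -0.2, -0.7]
gripper_width: 0.253
gripper_force: 30.0
```

```bash
cat > r.py <<'E'
from h import *
n=panelR()[:,2];F=[];Z=[];G=[]
for _ in range(6):
    capture('wrist');s=sense();R=np.array(s['ee_rot']);t=np.array(s['tcp_pos']);F.append(n@s['wrist_force']);Z.append(panelR().T@(t+R@[-.0017,0,.0595]-ppt([0,-.06,.0015])));G.append(s['ee_rot'])
print(s['time_s'],'Fn',np.mean(F),'tip rel stud mm',np.mean(Z,0)*1e3,'tilt',Rn.from_matrix(np.mean(G,0).T@toolR(panelR())).as_rotvec())
E
python3 r.py
```

```text
17.8 Fn -0.3744553998770366 tip rel stud mm [ 1.5927  0.8969 12.0699] tilt [-0.0015 -0.0033 -0.0016]
```

arm_command([
  [0, -1, 0.8, 3, -0.0015, -0.003, 0],
  [0, 0, 0, 4, 0, 0, 0],
  [0, 0, 0, 2, 0, 0, 0],
  [0, 0, 0, 0, 0, 0, 0],
])

```text
time_s: 18.2
tcp_pos: [0.4924, 0.0253, 0.1194]
ee_rot: [[0.922, -0.197, 0.334], [-0.185, -0.98, -0.069], [0.341, 0.001, -0.94]]
wrist_force: [0.1, -0.9, -0.7]
gripper_width: 0.248
gripper_force: 30.0
```

```bash
python3 r.py
```

```text
18.5 Fn -1.0117902505072278 tip rel stud mm [-0.3342 -0.542   2.3238] tilt [ 0.0013  0.0012 -0.0016]
```

arm_command([
  [0, 0, 0, 1.5, 0, 0, 0],
  [0, 0, 0, 0, 0, 0, 0],
])

```text
time_s: 18.7
tcp_pos: [0.4931, 0.0255, 0.1185]
ee_rot: [[0.921, -0.197, 0.335], [-0.185, -0.98, -0.068], [0.342, 0.001, -0.94]]
wrist_force: [-0.0, 0.2, -1.4]
gripper_width: 0.25
gripper_force: 30.0
```

```bash
python3 r.py
```

```text
19.0 Fn -0.5640325205162916 tip rel stud mm [-0.3353 -0.5155  0.8854] tilt [ 0.0012  0.0011 -0.0015]
```

arm_command([
  [0, 0, 0, 1.5, 0, 0, 0],
  [0, 0, 0, 0, 0, 0, 0],
])

```text
time_s: 19.2
tcp_pos: [0.4939, 0.0256, 0.1173]
ee_rot: [[0.921, -0.197, 0.335], [-0.185, -0.98, -0.068], [0.342, 0.0, -0.94]]
wrist_force: [0.2, -0.4, 0.7]
gripper_width: 0.254
gripper_force: 30.0
```

```bash
python3 r.py
```

```text
19.5 Fn 0.24938632345949274 tip rel stud mm [-0.1089 -0.3435 -0.5131] tilt [ 0.0009  0.0007 -0.0015]
```

First contact: Fn rose about 1 N with the tip near −0.5 mm. Pressing on in steps.

arm_command([
  [0, 0, 0, 1.5, 0, 0, 0],
  [0, 0, 0, 1.5, 0, 0, 0],
  [0, 0, 0, 0, 0, 0, 0],
])

```text
time_s: 19.8
tcp_pos: [0.4948, 0.0253, 0.1144]
ee_rot: [[0.921, -0.197, 0.335], [-0.185, -0.98, -0.068], [0.342, 0.0, -0.94]]
wrist_force: [-1.4, 0.2, 1.0]
gripper_width: 0.25
gripper_force: 30.0
```

```bash
sed -i 's/range(6)/range(12)/' r.py; python3 r.py
```

```text
20.4 Fn 0.9512106754838895 tip rel stud mm [-0.1741 -0.3661 -3.5467] tilt [ 0.0009  0.0008 -0.0015]
```

arm_command([
  [0, 0, 0, 1.5, 0, 0, 0],
  [0, 0, 0, 1, 0, 0, 0],
  [0, 0, 0, 0, 0, 0, 0],
])

```text
time_s: 20.7
tcp_pos: [0.4956, 0.0251, 0.112]
ee_rot: [[0.921, -0.197, 0.335], [-0.185, -0.98, -0.068], [0.342, 0.0, -0.94]]
wrist_force: [0.1, 0.2, 1.7]
gripper_width: 0.252
gripper_force: 30.0
```

```bash
sed -i 's/range(12)/range(20)/' r.py; python3 r.py
```

```text
21.7 Fn 1.412875012755321 tip rel stud mm [-0.2334 -0.4108 -6.0704] tilt [ 0.001   0.0009 -0.0015]
```

arm_command([
  [0, 0, 0, 0.5, 0, 0, 0],
  [0, 0, 0, 0, 0, 0, 0],
  [0, 0, 0, 0, 0, 0, 0],
])

```text
time_s: 22.0
tcp_pos: [0.4957, 0.0251, 0.1116]
ee_rot: [[0.921, -0.197, 0.335], [-0.185, -0.98, -0.068], [0.342, 0.0, -0.94]]
wrist_force: [-0.6, 0.7, 1.7]
gripper_width: 0.252
gripper_force: 30.0
```

```bash
python3 r.py; python3 -c "
from station import *
print(finish_job())"
```

```text
23.0 Fn 1.829283273124777 tip rel stud mm [-0.2705 -0.4461 -6.584 ] tilt [ 0.001   0.001  -0.0015]
the job is handed in; nothing more can be done
None
```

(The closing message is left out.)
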